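# Charge the smoke canister and hold its bayonet lid at half-lock

### The arm

A 6-joint arm with a two-finger parallel gripper is mounted at the origin on the work surface. World frame = base frame: x ahead of the robot, y to its left, z up, the work surface at z = 0. Lengths are in m, angles in rad, forces in N, time in s.
With the tool pointing down it reaches from about 0.4 to 0.825 m from the base axis. Payload 7 kg.
Tool frame: the origin (TCP) lies on the centre line of the jaws, within the pads' length; the fingertips stand 22 mm ahead of it and the grasp point (between the pads) lies 3 mm ahead of it; z points along the fingers, y is the line along which they close (so a half turn about z gives the same grasp; the last joint's range is limited). The gripper opens to 88 mm and grips with 3 to 60 N. Pads are 19 mm wide; open, the fingers measure 130 mm over their backs; the gripper's body (78 mm by 193 mm) begins 47 mm behind the grasp point.
Start: joints at [-1.024, 0.359, 0.012, 0, -1.224, -0.288], TCP at [0.173, -0.653, 0.249] pointing down, gripper open.
Joint ranges: [-3.07, 3.07], [-1.43, 2.12], [-1.02, 1.25], [-3.03, 1.67], [-3.05, -0], [-3.03, 3.03]. Speed limits (rad/s): [2.39, 2.39, 3.01, 3.14, 3.14, 3.14].

### API

Orientations are given as [roll, pitch, yaw] about the fixed x, y, z axes, in that order (R = Rz(yaw) Ry(pitch) Rx(roll)).
In Python, from station import monitor, viewer, order gives the robot as it stands. The module is installed in compiled form; this text tells all that it offers.
- The arm moves only by the tool servo_tool, never from a script. Its argument "targets" is a list of rows, each an object with "angular": the turn, a rotation vector about the tool's x, y, z in degrees, a list of three; "xyz": the shift along the tool's x, y, z in cm, a list of three; "claw": the finger opening in cm, from 0 to 8.76. A call has 1 to 20 rows; each row shifts and turns the commanded pose from where the row before left it, along the tool's axes as they then stand; what a row does not reach is not made up. A row lasts 1/10 s, in which the tool goes at most 50 mm and 8.59 degrees, less where a joint would pass 70% of its speed; a pose out of reach is approached as far as the arm can. A call is refused whole if a number of a shift passes 5 or a number of a turn 8.59, either way. A call with a gripper value outside its range is refused whole. The fingers move at their own pace and stop on an object; "force" is the grip in N (left out, the last holds). Time passes only in rows, so rows that do not move let the fingers close. It gives the time, the measured TCP pose, the force, the opening and the grip force at its end, in the units of the state.
- monitor.get_state(): the state, without advancing time (a new reading comes with each control period).
- viewer.grab_frame(name): name is "scene" or "top" or "wrist"; returns a dict with "color" (384x512x3 uint8, blue, green, red), "fovy" (degrees; the focal length in pixels is half the picture's height over the tangent of half this angle, whatever the lens; pixels are square), "cx", "cy" (the principal point, pixels), "R" (3x3) and "t" (3): a world point X has camera coordinates R X + t. Camera axes: x right, y down, z forward; pixel columns grow to the right and rows downward; lengths in m; the calibration is good to about 2 mm. A picture is of the moment at which its call begins. There is no depth.
- order.job_done(): hands the job in; it is judged then, once.
The state is a dict: "t": time; "q": joint angles; "qd": joint speeds; "joint_efforts": joint torques, N m; "eef_pos": TCP position; "ee_rot": TCP orientation; "force": force on the tool from outside, world axes, zero at the start; "moment": the same for the moment, N m; "width": finger opening in m; "gripper_force": force on a finger pad.
Only numpy, scipy, OpenCV 4.12 (cv2) and the standard library are available. Lean on these libraries where they do the work, as an engineer would, in place of code of your own. Each camera call takes 0.05 s, during which the arm holds its last target. There are 200 camera calls.

### The job

Load the steel smoke canister: put the oak chunk and the cinnamon stick into it in either order, then set the bayonet lid on with its two lugs down through the slots (bar grip in line with the white marks) until it sits on the rim, and turn it clockwise, seen from above, half-way to its lock, to the red marks, so that the draught can be checked. Never turn it on into the lock click, and finish while still gripping the lid's bar there: do not let go. Leave everything else on the cart where it stands.

Things in the scene. Friction and masses are not known exactly. Their poses are not given: they have to be found in the camera images.
- canister: Smoke canister: fixed upright steel pot, 112 mm across, 120 mm tall, floor 6 mm thick, origin at the centre of its underside. From the two slots in its collar the lugs run clockwise (seen from above, from the +x slot towards -y) under the collar, through 90 degrees, to a solid stop; they cannot turn anticlockwise. Collar 8 mm thick, lug space out to radius 50 mm.
- canister_mouth (a point): Centre of the canister's mouth, level with the top of the rim, 120 mm above the cart; z up. The collar leaves a round opening 80 mm wide, with two open slots for the lid's lugs at +x and -x of this frame, 22 mm wide at the opening, wider outwards. White marks outside, just below the rim, stand at the slots. The lid fits either way round (half a turn apart).
- canister_half (a point): Same point as canister_mouth, but its x axis (either way) points at the two red marks on top of the rim: the half-way position, 45 degrees clockwise of the slots. The bar of the lid must end along this x axis.
- canister_lock (a point): Same point, but its x axis (either way) points at the two black marks on the rim: the locked position, 90 degrees clockwise of the slots. Spring pawls begin to resist a little short of 60 degrees from the slots and click behind the lugs beyond about 75 degrees: do not go there.
- lid_grip (a point): On the lid's axis, in its dark wooden bar grip, 43 mm above the lid's underside and 12 mm below the bar's top: grip here across the bar. The bar is 66 mm long (x), 14 mm thick (y), 34 mm tall, 21 to 55 mm above the underside. White pointers on the flange at both ends of the bar. With the lid fully seated this point lies 26 mm above canister_mouth.
- lid: Bayonet lid, 250 g, upright; origin at the centre of its underside, x along bar and lugs. A plug 72 mm across, 17 mm tall; at its foot two brass lugs (lowest 7 mm), 16 mm wide, reaching 46 mm from the axis along +x and -x; above it, at 17 to 21 mm, a blue flange 96 mm across that comes to rest on the canister's rim; on top a wooden bar grip. Turns easily.
- oak_center (a point): Oak chunk, 45 x 30 x 32 mm (x, y, z), brown wood with a dark top face, 35 g; this point is its centre, 16 mm above its underside.
- cinnamon_center (a point): Reddish cinnamon stick, a double roll lying flat, 60 mm long along x, 25 mm wide in y, 14 mm high, 18 g; this point is its centre, 7 mm above the cart.
- shaker: small polished steel salt shaker, 36 mm across, 53 mm tall, origin at the centre of its underside. Leave it where it is.
- cup: small white ceramic cup, 48 mm across, 50 mm tall, origin at the centre of its underside. Leave it where it is.
- tub: closed white plastic tub, 108 x 148 x 73 mm, origin at the centre of its underside. Leave it where it is.
- bowl: glass bowl, 150 mm across, 60 mm tall, origin at the centre of its underside. Leave it where it is.
- fork: grill fork with black handle, 375 mm long along its x axis (185 mm behind to 190 mm ahead of its origin), 14 mm high, lying flat. Leave it where it is.
- skewer: flat steel skewer with a ring handle, 390 mm long along its x axis (200 mm behind to 190 mm ahead of its origin), 8 mm high, lying flat. Leave it where it is.
There are look-alikes about, which are no part of the job. Of the things that look like the canister, the middle-sized one is meant.

How it is judged:
By the outcome, as a careful person would: the job done as asked, in the order asked, and still so for the second after the job is handed in, while the arm keeps its last pose, push and grip.
It also fails if it takes over 69 s, if anything falls off the work surface, if the arm or the gripper's body presses on something with over 40 N, if the wrist force passes 120 N, or if a joint passes its speed limit or range.

## Working session

There is one attempt and no reset: what is moved stays moved. The work goes in short steps, Python scripts to look and compute and a tool call to move; the robot and the scene stay as the last step left them, time stands still between calls to the robot, and variables do not carry over. Pictures are saved under pics/ and viewed, at most 10 in all, crops included, and the job is handed in when it is done.

Besides the shell and the picture viewer there is one more tool, called as a command line: name --argument value ..., lists and objects as JSON in quotes. servo_tool: Moves the arm, as the interface text tells. Its arguments: {"type":"object","properties":{"targets":{"type":"array"},"force":{"type":"number"}},"required":["targets"]}

```bash
mkdir -p pics; cat > h.py <<'E'
import numpy as np,cv2
from station import monitor,viewer,order
def K(f):
    fl=192/np.tan(np.radians(f["fovy"])/2); return fl
def ray(f,u,v,z):
    d=np.array([(u-f["cx"])/K(f),(v-f["cy"])/K(f),1.]);R=np.array(f["R"]);t=np.array(f["t"])
    c=-R.T@t;w=R.T@d;return c+w*(z-c[2])/w[2]
def proj(f,X):
    p=np.array(f["R"])@np.array(X)+np.array(f["t"]);return K(f)*p[0]/p[2]+f["cx"],K(f)*p[1]/p[2]+f["cy"]
E
python3 - <<'E'
from h import *
import pickle
fs={}
for n in("scene","top","wrist"):
    f=viewer.grab_frame(n);fs[n]=f
    print(n,f["fovy"],-np.array(f["R"]).T@f["t"])
pickle.dump(fs,open("f0.pkl","wb"))
cv2.imwrite("pics/top.png",cv2.resize(fs["top"]["color"],(800,600),interpolation=2))
cv2.imwrite("pics/scene.png",cv2.resize(fs["scene"]["color"],(800,600),interpolation=2))
print(monitor.get_state())
E
```

```text
scene 44.05896283918116 [ 1.44821933 -0.5483626   0.89956393]
top 49.57342678827421 [ 0.41158501 -0.01757857  1.40363532]
wrist 58.58778078334624 [ 0.09096993 -0.67405337  0.38324444]
{'t': 0.15, 'q': array([-1.02386908e+00,  3.59231596e-01,  1.12875270e-02, -2.48230622e-04,
       -1.22411794e+00, -2.88073668e-01]), 'qd': array([-0.00033141, -0.00293666,  0.00252855,  0.00030506,  0.00077179,
       -0.00076193]), 'joint_efforts': array([-1.55370526e-03, -5.83275032e+01,  2.93291169e+01,  7.00123340e+00,
        8.86922178e-03, -1.15846292e-04]), 'eef_pos': array([ 0.17265249, -0.65219509,  0.247841  ]), 'ee_rot': array([ 3.14031282e+00, -1.35851444e-04, -2.88282347e+00]), 'force': array([-0.01650216, -0.39382281, -0.18372573]), 'moment': array([-0.03253425, -0.02373169,  0.01695517]), 'gripper_force': 0.0, 'width': 0.08793277534859462}
```

View pics/top.png

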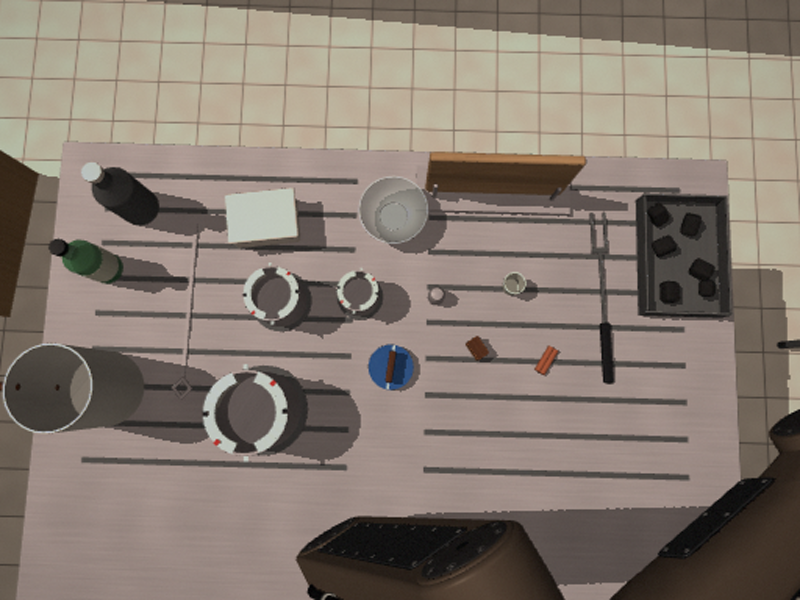

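View pics/scene.png

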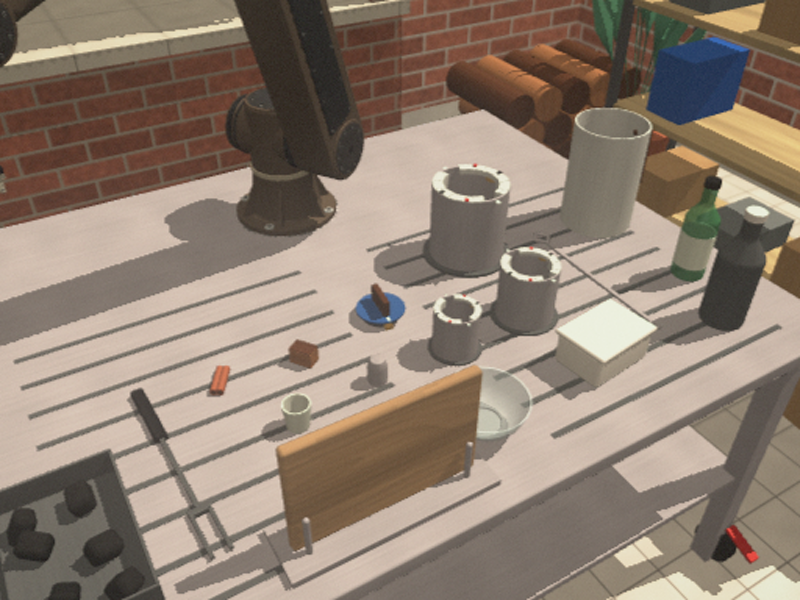

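The top view shows, in 800x600 pixels, the middle canister at (272,294) with red marks near (289,274) and (251,312). The lid is at (390,367), the oak at (479,348) and the cinnamon at (547,360). The scene view confirms which canister is the middle-sized one. Next I measure with masks.

```bash
python3 - <<'E'
from h import *
import pickle
fs=pickle.load(open("f0.pkl","rb"));f=fs["top"];im=f["color"];hsv=cv2.cvtColor(im,cv2.COLOR_BGR2HSV)
H,S,V=[hsv[...,i].astype(int) for i in range(3)]
def comps(m,box,amin=1):
    x0,y0,x1,y1=[int(b*.64) for b in box];mm=np.zeros(m.shape,np.uint8);mm[y0:y1,x0:x1]=m[y0:y1,x0:x1]
    n,l,s,c=cv2.connectedComponentsWithStats(mm)
    return [(s[i,4],c[i],l==i) for i in range(1,n) if s[i,4]>=amin]
red=((H<8)|(H>172))&(S>120)
for a,c,_ in comps(red,(235,255,312,330)): print("red",a,c,ray(f,*c,.12))
blk=(V<50)
for a,c,_ in comps(blk,(235,255,312,330)): print("blk",a,c,ray(f,*c,.12))
wh=(V>170)&(S<30)
for a,c,m in comps(wh,(235,255,312,330),3):
    print("wh",a,c,ray(f,*c,.12))
m=np.zeros(wh.shape,np.uint8)
for a,c,mm in comps(wh,(235,255,312,330),3): m|=mm.astype(np.uint8)
p=cv2.findNonZero(m);(cc,r)=cv2.minEnclosingCircle(p);print("rimcircle",cc,r,ray(f,*cc,.12),r*(1.4036-.12)/K(f))
blue=(H>100)&(H<125)&(S>120)
for a,c,mm in comps(blue,(350,330,430,410),20):
    h=cv2.convexHull(cv2.findNonZero(mm.astype(np.uint8)));e=cv2.fitEllipse(h);print("lid",a,e,ray(f,*e[0],.021))
    
def rect(m,z,n,box):
    for a,c,mm in comps(m,box,15):
        pts=cv2.findNonZero(mm.astype(np.uint8)).reshape(-1,2).astype(float)
        W=np.array([ray(f,*q,z)[:2] for q in pts]).astype(np.float32)
        d=W-W.mean(0);w,v=np.linalg.eigh(np.cov(d.T));print(n,a,c,W.mean(0),"minrect",cv2.minAreaRect(W),"pca",np.degrees(np.arctan2(v[1,1],v[0,1])))
brown=((H<15)|(H>170))&(S>90)
rect(brown&~blue,.055,"bar",(370,335,412,400))
rect(brown,.032,"oak",(455,325,505,375))
rect(brown,.014,"cin",(525,335,570,385))
a=im[160:225,150:290];b=im[205:250,290:370]
out=np.zeros((600,800,3),np.uint8)
out[:325,:700]=cv2.resize(a,(700,325),interpolation=0);out[325:595,:480]=cv2.resize(b,(480,270),interpolation=0)
cv2.imwrite("pics/c1.png",out)
E
```

```text
red 4 [184.5 174.5] [0.64163991 0.20242033 0.12      ]
red 3 [161.66666667 199.66666667] [0.56025582 0.26931596 0.12      ]
blk 138 [193.73913043 193.83333333] [0.58133698 0.17055913 0.12      ]
blk 2 [189.5 186. ] [0.60563265 0.18496583 0.12      ]
blk 1 [156. 188.] [0.59638549 0.28912226 0.12      ]
wh 3 [172.33333333 168.33333333] [0.66022295 0.24161307 0.12      ]
wh 159 [184.46540881 186.86163522] [0.60247139 0.20054024 0.12      ]
wh 162 [161.2654321  187.38888889] [0.5987735 0.2728174 0.12     ]
rimcircle (172.55633544921875, 186.14788818359375) 18.156511306762695 [0.60367877 0.23781689 0.12      ] 0.05605305532793718
lid 249 ((249.09194946289062, 234.6100311279297), (26.460939407348633, 27.535974502563477), 170.1123809814453) [ 0.46345157 -0.00455957  0.021     ]
lid 264 ((253.37380981445312, 234.6473388671875), (19.99574851989746, 26.610820770263672), 1.9653671979904175) [ 0.463724   -0.01873376  0.021     ]
bar 70 [249.64285714 234.34285714] [ 0.46311766 -0.00663699] minrect ((0.4631022810935974, -0.006619744002819061), (0.011286839842796326, 0.06184849888086319), 82.91357421875) pca 173.07314523476333
oak 130 [305.04615385 222.61538462] [ 0.5075726  -0.18799025] minrect ((0.5073495507240295, -0.18772898614406586), (0.04367939382791519, 0.0322241373360157), 34.540836334228516) pca -147.77862298538642
cin 139 [349.25899281 230.17985612] [ 0.4877507  -0.33789036] minrect ((0.488097220659256, -0.3381945788860321), (0.02478223666548729, 0.060819439589977264), 59.283992767333984) pca 149.36681652771946
```

View pics/c1.png

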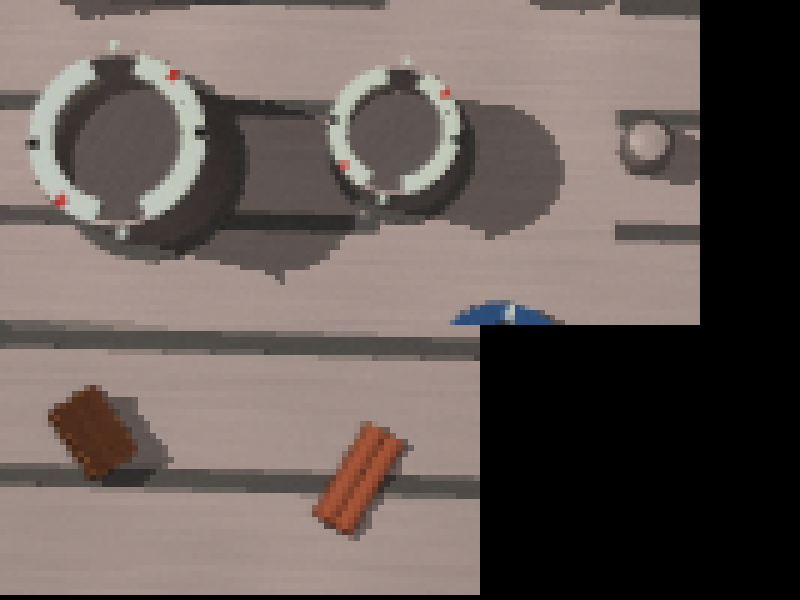

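The crop shows the middle canister's red marks and white slot marks, with the slots roughly along world x. The oak's long axis is at about 33°, the cinnamon's at about 149°. I'll move above the oak now.

servo_tool --targets '[{"xyz": [-3.15,2.6,0],"angular": [0,0,0],"claw": 8.76},{"xyz": [-3.15,2.6,0],"angular": [0,0,0],"claw": 8.76},{"xyz": [-3.15,2.6,0],"angular": [0,0,0],"claw": 8.76},{"xyz": [-3.15,2.6,0],"angular": [0,0,0],"claw": 8.76},{"xyz": [-3.15,2.6,0],"angular": [0,0,0],"claw": 8.76},{"xyz": [-3.15,2.6,0],"angular": [0,0,0],"claw": 8.76},{"xyz": [-3.15,2.6,0],"angular": [0,0,0],"claw": 8.76},{"xyz": [-3.15,2.6,0],"angular": [0,0,0],"claw": 8.76},{"xyz": [-3.15,2.6,0],"angular": [0,0,0],"claw": 8.76},{"xyz": [-3.15,2.6,0],"angular": [0,0,0],"claw": 8.76},{"xyz": [-3.15,2.6,0],"angular": [0,0,0],"claw": 8.76},{"xyz": [-3.15,2.6,0],"angular": [0,0,0],"claw": 8.76},{"xyz": [-3.15,2.6,0],"angular": [0,0,0],"claw": 8.76},{"xyz": [-3.15,2.6,0],"angular": [0,0,0],"claw": 8.76},{"xyz": [0,0,0],"angular": [0,0,-6.1],"claw": 8.76},{"xyz": [0,0,0],"angular": [0,0,-6.1],"claw": 8.76},{"xyz": [0,0,0],"angular": [0,0,-6.1],"claw": 8.76},{"xyz": [0,0,0],"angular": [0,0,0],"claw": 8.76},{"xyz": [0,0,0],"angular": [0,0,0],"claw": 8.76}]'

```text
t: 2.05
eef_pos: [0.5058, -0.1877, 0.2484]
ee_rot: [3.141, -0.0, -2.567]
force: [-0.5, 0.0, 0.5]
width: 0.0873
gripper_force: 0.0
```

```bash
cat >> h.py <<'E'
def mask(im,kind):
    h=cv2.cvtColor(im,cv2.COLOR_BGR2HSV).astype(int);H,S,V=h[...,0],h[...,1],h[...,2]
    if kind=="brown": return ((H<18)|(H>170))&(S>95)
    if kind=="blue": return (H>100)&(H<125)&(S>120)
    if kind=="red": return ((H<8)|(H>172))&(S>140)
    if kind=="black": return V<45
    if kind=="white": return (V>160)&(S<35)
def rects(f,m,z,amin=200):
    n,l,s,c=cv2.connectedComponentsWithStats(m.astype(np.uint8))
    for i in range(1,n):
        if s[i,4]<amin: continue
        ct=max(cv2.findContours((l==i).astype(np.uint8),0,2)[0],key=len).reshape(-1,2)
        W=np.array([ray(f,*q,z)[:2] for q in ct]).astype(np.float32)
        (cx,cy),(a,b),g=cv2.minAreaRect(W)
        if a<b: a,b,g=b,a,g+90
        print("area",s[i,4],"px",c[i].round(),"xy %.4f %.4f size %.4f %.4f longaxis %.1f"%(cx,cy,a,b,g%180))
def to(x,y,z,ya):
    s=monitor.get_state();p=s["eef_pos"];a=s["ee_rot"][2]-np.pi/2
    d=np.array([x,y])-p[:2];Y=np.array([np.cos(a),np.sin(a)]);X=np.array([-np.sin(a),np.cos(a)])
    print("shift cm x %.2f y %.2f z %.2f  turn z %.1f (or +-180)"%(100*d@X,100*d@Y,100*(p[2]-z),-((ya-np.degrees(a)+90)%180-90)),"q6",s["q"][5].round(2),"q1",s["q"][0].round(2),"tilt",s["ee_rot"][:2].round(3))
E
python3 - <<'E'
from h import *
f=viewer.grab_frame("wrist");cv2.imwrite("pics/w1.png",f["color"])
rects(f,mask(f["color"],"brown"),.032)
E
```

```text
area 1564 px [148.  68.] xy 0.4840 -0.3320 size 0.0587 0.0240 longaxis 148.9
area 1250 px [259. 164.] xy 0.5057 -0.1905 size 0.0487 0.0296 longaxis 35.4
area 1576 px [422. 223.] xy 0.4637 -0.0013 size 0.0675 0.0323 longaxis 172.8
```

View pics/w1.png

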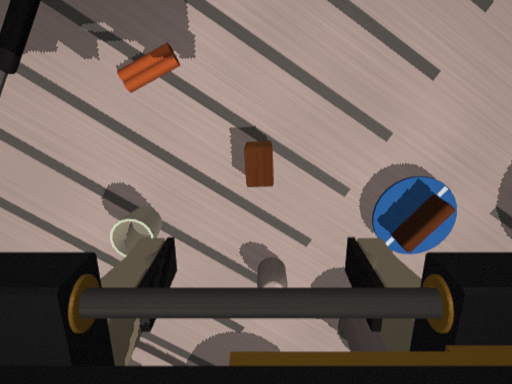

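The wrist view shows the oak at (259,164), the cinnamon at (148,68) and the lid at (415,215). The oak position agrees with the top view to about 3 mm. Descending to grip it.

servo_tool --targets '[{"xyz": [0,-0.15,3.5],"angular": [0,0,-1.2],"claw": 8.76},{"xyz": [0,0,3.5],"angular": [0,0,0],"claw": 8.76},{"xyz": [0,0,3.5],"angular": [0,0,0],"claw": 8.76},{"xyz": [0,0,3.5],"angular": [0,0,0],"claw": 8.0},{"xyz": [0,0,3.5],"angular": [0,0,0],"claw": 7.0},{"xyz": [0,0,3.0],"angular": [0,0,0],"claw": 6.0},{"xyz": [0,0,1.4],"angular": [0,0,0],"claw": 5.5},{"xyz": [0,0,0],"angular": [0,0,0],"claw": 5.0},{"xyz": [0,0,0],"angular": [0,0,0],"claw": 2.0},{"xyz": [0,0,0],"angular": [0,0,0],"claw": 2.0},{"xyz": [0,0,0],"angular": [0,0,0],"claw": 2.0},{"xyz": [0,0,0],"angular": [0,0,0],"claw": 2.0},{"xyz": [0,0,0],"angular": [0,0,0],"claw": 2.0}]' --force 15

```text
t: 3.4
eef_pos: [0.5075, -0.1891, 0.0307]
ee_rot: [-3.14, 0.002, -2.542]
force: [-1.0, 2.1, 6.2]
width: 0.0298
gripper_force: 14.9
```

```bash
python3 - <<'E'
from h import *
to(.602,.2365,.25,94)
E
```

```text
shift cm x -31.81 y 29.81 z -21.93  turn z 30.3 (or +-180) q6 -0.98 q1 0.01 tilt [-3.14e+00  2.00e-03]
```

servo_tool --targets '[{"xyz": [0,0,-4.4],"angular": [0,0,0],"claw": 2.0},{"xyz": [0,0,-4.4],"angular": [0,0,0],"claw": 2.0},{"xyz": [0,0,-4.4],"angular": [0,0,0],"claw": 2.0},{"xyz": [0,0,-4.4],"angular": [0,0,0],"claw": 2.0},{"xyz": [0,0,-4.4],"angular": [0,0,0],"claw": 2.0},{"xyz": [-3.18,2.98,0],"angular": [0,0,0],"claw": 2.0},{"xyz": [-3.18,2.98,0],"angular": [0,0,0],"claw": 2.0},{"xyz": [-3.18,2.98,0],"angular": [0,0,0],"claw": 2.0},{"xyz": [-3.18,2.98,0],"angular": [0,0,0],"claw": 2.0},{"xyz": [-3.18,2.98,0],"angular": [0,0,0],"claw": 2.0},{"xyz": [-3.18,2.98,0],"angular": [0,0,0],"claw": 2.0},{"xyz": [-3.18,2.98,0],"angular": [0,0,0],"claw": 2.0},{"xyz": [-3.18,2.98,0],"angular": [0,0,0],"claw": 2.0},{"xyz": [-3.18,2.98,0],"angular": [0,0,0],"claw": 2.0},{"xyz": [-3.18,2.98,0],"angular": [0,0,0],"claw": 2.0},{"xyz": [0,0,0],"angular": [0,0,7.6],"claw": 2.0},{"xyz": [0,0,0],"angular": [0,0,7.6],"claw": 2.0},{"xyz": [0,0,0],"angular": [0,0,7.6],"claw": 2.0},{"xyz": [-3.5,0,0],"angular": [0,0,7.6],"claw": 2.0},{"xyz": [-3.5,0,0],"angular": [0,0,0],"claw": 2.0}]'

```text
t: 5.4
eef_pos: [0.6707, 0.2466, 0.2507]
ee_rot: [3.141, 0.001, -3.076]
force: [0.9, 1.6, 0.6]
width: 0.03
gripper_force: 14.9
```

```bash
python3 - <<'E'
from h import *
import pickle
f=viewer.grab_frame("wrist");f=viewer.grab_frame("wrist");im=f["color"];cv2.imwrite("pics/w2.png",im);pickle.dump(f,open("w2.pkl","wb"))
for k,z in(("red",.12),("black",.12)):
    n,l,s,c=cv2.connectedComponentsWithStats(mask(im,k).astype(np.uint8))
    for i in range(1,n):
        p=ray(f,*c[i],z)
        if 5<s[i,4]<300 and np.hypot(*(p[:2]-[.602,.2365]))<.075: print(k,s[i,4],c[i].round(1),p.round(4))
to(.602,.2365,.15,94)
print([np.round(proj(f,(.602,.2365,.12)))])
E
```

```text
red 77 [305.8  35.4] [0.5584 0.27   0.12  ]
red 55 [210.  142.4] [0.6388 0.2042 0.12  ]
black 28 [326.1  89.3] [0.5937 0.289  0.12  ]
black 40 [185.5  94. ] [0.6039 0.1853 0.12  ]
shift cm x 7.14 y -0.45 z 9.80  turn z -0.1 (or +-180) q6 -2.12 q1 0.62 tilt [-3.141e+00 -1.000e-03]
[array([255.,  96.])]
```

View pics/w2.png

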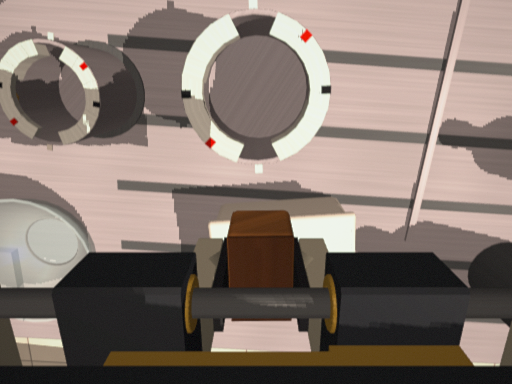

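The wrist view shows the canister rim clear, with red marks at (306,35) and (210,142) and black marks at (326,89) and (186,94). That puts its centre near (0.600, 0.237), the half axis at -39.4° and the slots at 5.6°. The oak is held. Dropping it in.

servo_tool --targets '[{"xyz": [2.45,-0.14,0],"angular": [0,0,0],"claw": 2.0},{"xyz": [2.45,-0.14,0],"angular": [0,0,0],"claw": 2.0},{"xyz": [2.45,-0.14,0],"angular": [0,0,0],"claw": 2.0},{"xyz": [0,0,2.6],"angular": [0,0,0],"claw": 2.0},{"xyz": [0,0,2.6],"angular": [0,0,0],"claw": 2.0},{"xyz": [0,0,2.6],"angular": [0,0,0],"claw": 2.0},{"xyz": [0,0,2.3],"angular": [0,0,0],"claw": 2.0},{"xyz": [0,0,0],"angular": [0,0,0],"claw": 2.0},{"xyz": [0,0,0],"angular": [0,0,0],"claw": 2.0},{"xyz": [0,0,0],"angular": [0,0,0],"claw": 5.0},{"xyz": [0,0,0],"angular": [0,0,0],"claw": 5.0},{"xyz": [0,0,0],"angular": [0,0,0],"claw": 5.0},{"xyz": [0,0,-2],"angular": [0,0,0],"claw": 6.0},{"xyz": [0,0,-4],"angular": [0,0,0],"claw": 7.0},{"xyz": [0,0,-4],"angular": [0,0,0],"claw": 7.0},{"xyz": [0,0,0],"angular": [0,0,0],"claw": 7.0}]'

```text
t: 7.1
eef_pos: [0.6002, 0.2378, 0.256]
ee_rot: [3.137, 0.01, -3.072]
force: [0.6, 0.0, 0.9]
width: 0.0693
gripper_force: 0.0
```

```bash
python3 - <<'E'
from h import *
f=viewer.grab_frame("top")
m=mask(f["color"],"brown");m[:160]=0;m[320:]=0
rects(f,m,.03,15)
to(.486,-.335,.25,59.2)
E
```

```text
area 445 px [  5. 178.] xy 0.6193 0.8159 size 0.1424 0.0471 longaxis 1.6
area 22 px [136. 169.] xy 0.6709 0.3827 size 0.0373 0.0119 longaxis 101.3
area 19 px [139. 174.] xy 0.6554 0.3719 size 0.0249 0.0168 longaxis 69.8
area 20 px [107. 184.] xy 0.6189 0.4740 size 0.0296 0.0149 longaxis 41.6
area 30 px [ 99. 189.] xy 0.6003 0.4983 size 0.0333 0.0279 longaxis 165.7
area 24 px [ 90. 196.] xy 0.5741 0.5268 size 0.0285 0.0215 longaxis 36.6
area 25 px [  6. 209.] xy 0.5250 0.8056 size 0.0267 0.0200 longaxis 91.6
area 36 px [ 69. 213.] xy 0.5202 0.5936 size 0.0335 0.0328 longaxis 129.8
area 45 px [ 68. 226.] xy 0.4723 0.5928 size 0.0408 0.0397 longaxis 14.3
area 138 px [349. 230.] xy 0.4872 -0.3345 size 0.0601 0.0245 longaxis 149.3
area 68 px [250. 234.] xy 0.4641 -0.0063 size 0.0630 0.0113 longaxis 172.9
area 17 px [ 61. 238.] xy 0.4332 0.6105 size 0.0287 0.0134 longaxis 48.5
area 26 px [ 70. 238.] xy 0.4368 0.5798 size 0.0269 0.0217 longaxis 101.1
area 23 px [ 81. 243.] xy 0.4191 0.5499 size 0.0332 0.0266 longaxis 14.2
area 17 px [ 67. 246.] xy 0.4086 0.5894 size 0.0214 0.0179 longaxis 4
[... 203 characters left out ...]
0.0228 longaxis 30.8
area 16 px [ 92. 264.] xy 0.3556 0.5046 size 0.0266 0.0085 longaxis 65.9
area 15 px [ 82. 268.] xy 0.3413 0.5362 size 0.0164 0.0142 longaxis 105.6
area 54 px [ 91. 276.] xy 0.3152 0.5062 size 0.0556 0.0246 longaxis 145.1
area 22 px [102. 281.] xy 0.3019 0.4684 size 0.0228 0.0159 longaxis 91.6
area 76 px [107. 299.] xy 0.2456 0.4464 size 0.0611 0.0371 longaxis 56.4
area 15 px [ 89. 296.] xy 0.2543 0.5062 size 0.0187 0.0153 longaxis 48.7
area 16 px [ 97. 294.] xy 0.2568 0.4801 size 0.0185 0.0178 longaxis 172.9
area 33 px [126. 316.] xy 0.1913 0.3799 size 0.0329 0.0188 longaxis 86.1
shift cm x 15.20 y -56.33 z 0.28  turn z 34.7 (or +-180) q6 -2.18 q1 0.68 tilt [3.138 0.006]
```

servo_tool --targets '[{"xyz": [1.08,-4.04,0],"angular": [0,0,0],"claw": 7.0},{"xyz": [1.08,-4.04,0],"angular": [0,0,0],"claw": 7.0},{"xyz": [1.08,-4.04,0],"angular": [0,0,0],"claw": 7.0},{"xyz": [1.08,-4.04,0],"angular": [0,0,0],"claw": 7.0},{"xyz": [1.08,-4.04,0],"angular": [0,0,0],"claw": 7.0},{"xyz": [1.08,-4.04,0],"angular": [0,0,0],"claw": 7.0},{"xyz": [1.08,-4.04,0],"angular": [0,0,0],"claw": 7.0},{"xyz": [1.08,-4.04,0],"angular": [0,0,0],"claw": 7.0},{"xyz": [1.08,-4.04,0],"angular": [0,0,0],"claw": 7.0},{"xyz": [1.08,-4.04,0],"angular": [0,0,0],"claw": 7.0},{"xyz": [1.08,-4.04,0],"angular": [0,0,0],"claw": 7.0},{"xyz": [1.08,-4.04,0],"angular": [0,0,0],"claw": 7.0},{"xyz": [1.08,-4.04,0],"angular": [0,0,0],"claw": 7.0},{"xyz": [1.08,-4.04,0],"angular": [0,0,0],"claw": 7.0},{"xyz": [0,0,0],"angular": [0,0,6.94],"claw": 7.0},{"xyz": [0,0,0],"angular": [0,0,6.94],"claw": 7.0},{"xyz": [0,0,0],"angular": [0,0,6.94],"claw": 7.0},{"xyz": [0,0,0],"angular": [0,0,6.94],"claw": 7.0},{"xyz": [0,0,0],"angular": [0,0,6.94],"claw": 7.0},{"xyz": [0,0,0],"angular": [0,0,0],"claw": 7.0}]'

```text
t: 9.15
eef_pos: [0.485, -0.3379, 0.248]
ee_rot: [3.142, -0.001, 2.602]
force: [-0.2, -0.3, 0.3]
width: 0.0701
gripper_force: 0.0
```

```bash
python3 - <<'E'
from h import *
f=viewer.grab_frame("wrist")
rects(f,mask(f["color"],"brown"),.014)
to(.487,-.3375,.026,59.2)
f=viewer.grab_frame("top");cv2.imwrite("pics/c2.png",cv2.resize(f["color"][150:250,120:320],(800,400),interpolation=0))
E
```

```text
area 1185 px [261. 162.] xy 0.4861 -0.3379 size 0.0610 0.0243 longaxis 148.5
shift cm x -0.15 y 0.14 z 22.21  turn z 0.2 (or +-180) q6 -1.83 q1 -0.28 tilt [ 3.142e+00 -1.000e-03]
```

View pics/c2.png

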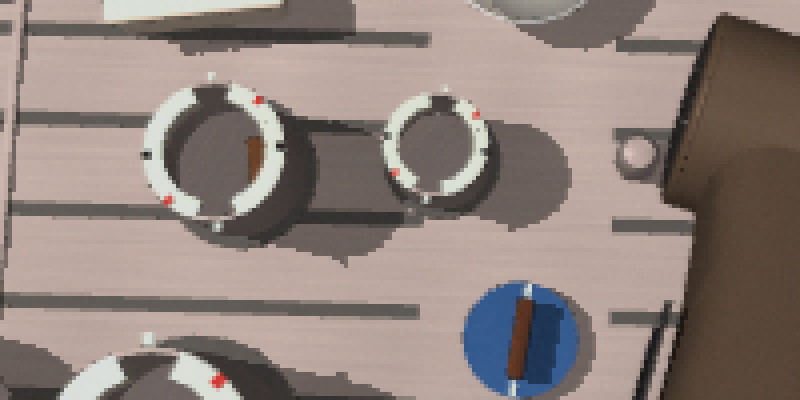

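The crop shows the oak inside the canister at (256,160). The lid is undisturbed at (520,340). Next I grip the cinnamon.

servo_tool --targets '[{"xyz": [-0.1,0.1,4],"angular": [0,0,0.5],"claw": 7},{"xyz": [0,0,4],"angular": [0,0,0],"claw": 7},{"xyz": [0,0,4],"angular": [0,0,0],"claw": 7},{"xyz": [0,0,4],"angular": [0,0,0],"claw": 6.0},{"xyz": [0,0,3.5],"angular": [0,0,0],"claw": 5.5},{"xyz": [0,0,2],"angular": [0,0,0],"claw": 5.0},{"xyz": [0,0,0.7],"angular": [0,0,0],"claw": 4.5},{"xyz": [0,0,0],"angular": [0,0,0],"claw": 4.0},{"xyz": [0,0,0],"angular": [0,0,0],"claw": 1.5},{"xyz": [0,0,0],"angular": [0,0,0],"claw": 1.5},{"xyz": [0,0,0],"angular": [0,0,0],"claw": 1.5},{"xyz": [0,0,0],"angular": [0,0,0],"claw": 1.5}]' --force 12

```text
t: 10.45
eef_pos: [0.4876, -0.338, 0.0279]
ee_rot: [3.141, 0.002, 2.596]
force: [-0.8, 1.2, 6.1]
width: 0.0243
gripper_force: 12.0
```

```bash
python3 - <<'E'
from h import *
to(.6,.2368,.25,95)
E
```

```text
shift cm x 20.20 y 54.98 z -22.21  turn z -36.2 (or +-180) q6 -1.84 q1 -0.28 tilt [3.141e+00 2.000e-03]
```

servo_tool --targets '[{"xyz": [0,0,-2],"angular": [0,0,0],"claw": 1.5},{"xyz": [0,0,-4],"angular": [0,0,0],"claw": 1.5},{"xyz": [0,0,-4.1],"angular": [0,0,0],"claw": 1.5},{"xyz": [0,0,-4.1],"angular": [0,0,0],"claw": 1.5},{"xyz": [0,0,-4],"angular": [0,0,0],"claw": 1.5},{"xyz": [0,0,-4],"angular": [0,0,0],"claw": 1.5},{"xyz": [1.44,3.93,0],"angular": [0,0,0],"claw": 1.5},{"xyz": [1.44,3.93,0],"angular": [0,0,0],"claw": 1.5},{"xyz": [1.44,3.93,0],"angular": [0,0,0],"claw": 1.5},{"xyz": [1.44,3.93,0],"angular": [0,0,0],"claw": 1.5},{"xyz": [1.44,3.93,0],"angular": [0,0,0],"claw": 1.5},{"xyz": [1.44,3.93,0],"angular": [0,0,0],"claw": 1.5},{"xyz": [1.44,3.93,0],"angular": [0,0,0],"claw": 1.5},{"xyz": [1.44,3.93,0],"angular": [0,0,0],"claw": 1.5},{"xyz": [1.44,3.93,0],"angular": [0,0,0],"claw": 1.5},{"xyz": [1.44,3.93,0],"angular": [0,0,0],"claw": 1.5},{"xyz": [1.44,3.93,0],"angular": [0,0,0],"claw": 1.5},{"xyz": [1.44,3.93,0],"angular": [0,0,0],"claw": 1.5},{"xyz": [1.44,3.93,0],"angular": [0,0,0],"claw": 1.5},{"xyz": [1.44,3.93,0],"angular": [0,0,0],"claw": 1.5}]'

```text
t: 12.45
eef_pos: [0.5999, 0.2389, 0.2489]
ee_rot: [3.141, 0.0, 2.596]
force: [0.6, 0.1, -0.8]
width: 0.0243
gripper_force: 12.0
```

servo_tool --targets '[{"xyz": [0,0,0],"angular": [0,0,-7.25],"claw": 1.5},{"xyz": [0,0,0],"angular": [0,0,-7.25],"claw": 1.5},{"xyz": [0,0,0],"angular": [0,0,-7.25],"claw": 1.5},{"xyz": [0,0,0],"angular": [0,0,-7.25],"claw": 1.5},{"xyz": [0,0,0],"angular": [0,0,-7.25],"claw": 1.5},{"xyz": [0,0,0],"angular": [0,0,0],"claw": 1.5},{"xyz": [0,0,0],"angular": [0,0,0],"claw": 1.5}]'

```text
t: 13.15
eef_pos: [0.5999, 0.2371, 0.2487]
ee_rot: [3.141, 0.0, -3.058]
force: [-0.0, -0.3, -0.5]
width: 0.0246
gripper_force: 12.0
```

```bash
python3 - <<'E'
from h import *
to(.6,.2368,.147,95)
E
```

```text
shift cm x -0.01 y -0.04 z 10.17  turn z -0.2 (or +-180) q6 -2.17 q1 0.68 tilt [3.141 0.   ]
```

servo_tool --targets '[{"xyz": [0,0,3.5],"angular": [0,0,0],"claw": 1.5},{"xyz": [0,0,3.5],"angular": [0,0,0],"claw": 1.5},{"xyz": [0,0,3.1],"angular": [0,0,0],"claw": 1.5},{"xyz": [0,0,0],"angular": [0,0,0],"claw": 1.5},{"xyz": [0,0,0],"angular": [0,0,0],"claw": 1.5},{"xyz": [0,0,0],"angular": [0,0,0],"claw": 4.5},{"xyz": [0,0,0],"angular": [0,0,0],"claw": 4.5},{"xyz": [0,0,0],"angular": [0,0,0],"claw": 4.5},{"xyz": [0,0,-2],"angular": [0,0,0],"claw": 5},{"xyz": [0,0,-4],"angular": [0,0,0],"claw": 6},{"xyz": [0,0,-4],"angular": [0,0,0],"claw": 7},{"xyz": [-4,0,0],"angular": [0,0,0],"claw": 7},{"xyz": [-4,0,0],"angular": [0,0,0],"claw": 7},{"xyz": [0,0,0],"angular": [0,0,0],"claw": 7},{"xyz": [0,0,0],"angular": [0,0,0],"claw": 7},{"xyz": [0,0,0],"angular": [0,0,0],"claw": 7}]'

```text
t: 14.75
eef_pos: [0.6793, 0.2441, 0.2478]
ee_rot: [3.142, 0.0, -3.055]
force: [0.5, 0.2, -0.3]
width: 0.07
gripper_force: 0.0
```

```bash
cat >> h.py <<'E'
def marks(f,c0=(.6,.2368)):
    for k in("red","black"):
        n,l,s,c=cv2.connectedComponentsWithStats(mask(f["color"],k).astype(np.uint8));P=[]
        for i in range(1,n):
            p=ray(f,*c[i],.12)
            if 4<s[i,4]<300 and .045<np.hypot(*(p[:2]-c0))<.06: P.append(p[:2]);print(k,s[i,4],p.round(4))
        if len(P)==2: d=P[1]-P[0];print("mid",(P[0]+P[1])/2,"ang",np.degrees(np.arctan2(d[1],d[0])))
E
python3 - <<'E'
from h import *
f=viewer.grab_frame("wrist");cv2.imwrite("pics/w3.png",f["color"]);marks(f)
to(.4635,-.004,.25,83)
E
```

```text
red 85 [0.5589 0.2702 0.12  ]
red 60 [0.6393 0.2043 0.12  ]
mid [0.59909005 0.23725624] ang -39.32592708419993
black 58 [0.6044 0.1852 0.12  ]
black 44 [0.5943 0.2889 0.12  ]
mid [0.59935    0.23704691] ang 95.61061633108748
shift cm x 23.64 y -22.84 z -0.18  turn z 12.0 (or +-180) q6 -2.1 q1 0.61 tilt [3.141 0.   ]
```

View pics/w3.png

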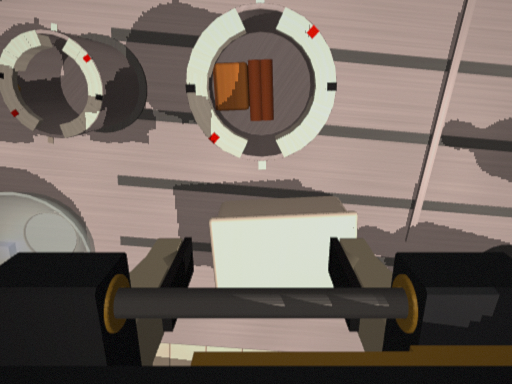

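Both pieces lie inside the canister: the oak at (231,86) and the cinnamon at (260,90). The canister centre is (0.5993, 0.237) and its slots are at 5.6°. Now to the lid, with the half-turned wrist.

servo_tool --targets '[{"xyz": [2.96,-2.86,0],"angular": [0,0,0],"claw": 7},{"xyz": [2.96,-2.86,0],"angular": [0,0,0],"claw": 7},{"xyz": [2.96,-2.86,0],"angular": [0,0,0],"claw": 7},{"xyz": [2.96,-2.86,0],"angular": [0,0,0],"claw": 7},{"xyz": [2.96,-2.86,0],"angular": [0,0,0],"claw": 7},{"xyz": [2.96,-2.86,0],"angular": [0,0,0],"claw": 7},{"xyz": [2.96,-2.86,0],"angular": [0,0,0],"claw": 7},{"xyz": [2.96,-2.86,0],"angular": [0,0,0],"claw": 7},{"xyz": [0,0,0],"angular": [0,0,-8.4],"claw": 7},{"xyz": [0,0,0],"angular": [0,0,-8.4],"claw": 7},{"xyz": [0,0,0],"angular": [0,0,-8.4],"claw": 7},{"xyz": [0,0,0],"angular": [0,0,-8.4],"claw": 7},{"xyz": [0,0,0],"angular": [0,0,-8.4],"claw": 7},{"xyz": [0,0,0],"angular": [0,0,-8.4],"claw": 7},{"xyz": [0,0,0],"angular": [0,0,-8.4],"claw": 7},{"xyz": [0,0,0],"angular": [0,0,-8.4],"claw": 7},{"xyz": [0,0,0],"angular": [0,0,-8.4],"claw": 7},{"xyz": [0,0,0],"angular": [0,0,-8.4],"claw": 7}]'

```text
t: 16.6
eef_pos: [0.463, -0.0043, 0.2483]
ee_rot: [-3.14, 0.001, -1.582]
force: [0.4, -0.8, -0.4]
width: 0.0698
gripper_force: 0.0
```

servo_tool --targets '[{"xyz": [0,0,0],"angular": [0,0,-8.4],"claw": 7},{"xyz": [0,0,0],"angular": [0,0,-8.4],"claw": 7},{"xyz": [0,0,0],"angular": [0,0,-8.4],"claw": 7},{"xyz": [0,0,0],"angular": [0,0,-8.4],"claw": 7},{"xyz": [0,0,0],"angular": [0,0,-8.4],"claw": 7},{"xyz": [0,0,0],"angular": [0,0,-8.4],"claw": 7},{"xyz": [0,0,0],"angular": [0,0,-8.4],"claw": 7},{"xyz": [0,0,0],"angular": [0,0,-8.4],"claw": 7},{"xyz": [0,0,0],"angular": [0,0,-8.4],"claw": 7},{"xyz": [0,0,0],"angular": [0,0,-8.4],"claw": 7},{"xyz": [0,0,0],"angular": [0,0,0],"claw": 7},{"xyz": [0,0,0],"angular": [0,0,0],"claw": 7}]'

```text
t: 17.8
eef_pos: [0.4633, -0.0043, 0.248]
ee_rot: [-3.141, -0.001, -0.127]
force: [0.3, -0.3, -0.3]
width: 0.0697
gripper_force: 0.0
```

```bash
python3 - <<'E'
from h import *
f=viewer.grab_frame("wrist");im=f["color"];cv2.imwrite("pics/w4.png",im)
rects(f,mask(im,"brown"),.055,150)
m=mask(im,"blue").astype(np.uint8)
n,l,s,c=cv2.connectedComponentsWithStats(m);i=1+np.argmax(s[1:,4])
h=cv2.convexHull(cv2.findNonZero((m>0).astype(np.uint8)));e=cv2.fitEllipse(h);print(e,ray(f,*e[0],.021))
W=np.array([ray(f,*q,.021)[:2] for q in h.reshape(-1,2)]).astype(np.float32);print("circle",cv2.minEnclosingCircle(W))
w=mask(im,"white").astype(np.uint8);n,l,s,c=cv2.connectedComponentsWithStats(w)
for i in range(1,n):
    p=ray(f,*c[i],.021)
    if s[i,4]>4 and np.hypot(p[0]-.4635,p[1]+.004)<.055: print("white",s[i,4],c[i].round(),p.round(4))
to(.4635,-.004,.04,83)
E
```

```text
area 850 px [262. 168.] xy 0.4657 -0.0059 size 0.0670 0.0122 longaxis 172.7
((260.1147155761719, 278.89190673828125), (311.3907775878906, 493.60174560546875), 86.88159942626953) [0.32149267 0.01460835 0.021     ]
circle ((0.23310968279838562, 0.022527359426021576), 0.3069499731063843)
white 58 [262. 126.] [ 0.5029 -0.0107  0.021 ]
white 7 [231. 193.] [0.4343 0.0328 0.021 ]
white 11 [241. 200.] [0.4245 0.023  0.021 ]
white 6 [282. 201.] [ 0.4178 -0.022   0.021 ]
white 13 [262. 204.] [4.17e-01 2.00e-04 2.10e-02]
shift cm x 0.01 y -0.03 z 20.79  turn z -0.2 (or +-180) q6 1.03 q1 0.42 tilt [-3.141e+00 -1.000e-03]
```

View pics/w4.png

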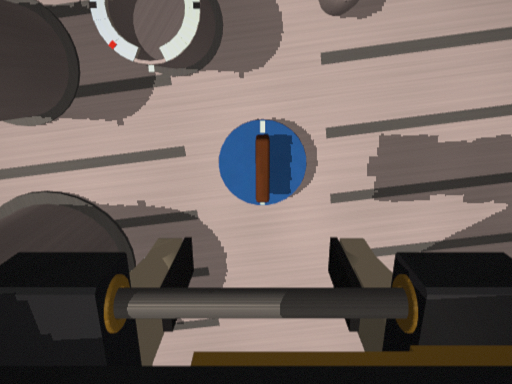

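The wrist view shows the bar at (262,168), parallel to the jaw plane and 12 mm wide. It lies about 1 mm off in each axis. Descending to grip it.

servo_tool --targets '[{"xyz": [0.1,0.14,4],"angular": [0,0,0],"claw": 6},{"xyz": [0,0,4],"angular": [0,0,0],"claw": 5},{"xyz": [0,0,4],"angular": [0,0,0],"claw": 5},{"xyz": [0,0,4],"angular": [0,0,0],"claw": 5},{"xyz": [0,0,2.7],"angular": [0,0,0],"claw": 4},{"xyz": [0,0,1.4],"angular": [0,0,0],"claw": 4},{"xyz": [0,0,0],"angular": [0,0,0],"claw": 3},{"xyz": [0,0,0],"angular": [0,0,0],"claw": 2},{"xyz": [0,0,0],"angular": [0,0,0],"claw": 0.5},{"xyz": [0,0,0],"angular": [0,0,0],"claw": 0.5},{"xyz": [0,0,0],"angular": [0,0,0],"claw": 0.5},{"xyz": [0,0,0],"angular": [0,0,0],"claw": 0.5},{"xyz": [0,0,0],"angular": [0,0,0],"claw": 0.5}]' --force 40

```text
t: 19.15
eef_pos: [0.4649, -0.0057, 0.0473]
ee_rot: [-3.141, -0.001, -0.123]
force: [-1.3, 0.3, 6.4]
width: 0.0142
gripper_force: 40.0
```

```bash
python3 - <<'E'
from h import *
to(.6003,.2368,.25,95.6)
E
```

```text
shift cm x 10.47 y -25.73 z -20.27  turn z -12.6 (or +-180) q6 1.03 q1 0.41 tilt [-3.141e+00 -1.000e-03]
```

servo_tool --targets '[{"xyz": [0,0,-2],"angular": [0,0,0],"claw": 0.5},{"xyz": [0,0,-4],"angular": [0,0,0],"claw": 0.5},{"xyz": [0,0,-4.3],"angular": [0,0,0],"claw": 0.5},{"xyz": [0,0,-4.3],"angular": [0,0,0],"claw": 0.5},{"xyz": [0,0,-4.3],"angular": [0,0,0],"claw": 0.5},{"xyz": [0,0,-4.3],"angular": [0,0,0],"claw": 0.5},{"xyz": [0.64,-3.68,0],"angular": [0,0,0],"claw": 0.5},{"xyz": [0.64,-3.68,0],"angular": [0,0,0],"claw": 0.5},{"xyz": [0.64,-3.68,0],"angular": [0,0,0],"claw": 0.5},{"xyz": [0.64,-3.68,0],"angular": [0,0,0],"claw": 0.5},{"xyz": [0.64,-3.68,0],"angular": [0,0,0],"claw": 0.5},{"xyz": [0.64,-3.68,0],"angular": [0,0,0],"claw": 0.5},{"xyz": [0.64,-3.68,0],"angular": [0,0,0],"claw": 0.5},{"xyz": [0,0,0],"angular": [0,0,-4.2],"claw": 0.5},{"xyz": [0,0,0],"angular": [0,0,-4.2],"claw": 0.5},{"xyz": [0,0,0],"angular": [0,0,-4.2],"claw": 0.5},{"xyz": [0,0,0],"angular": [0,0,0],"claw": 0.5},{"xyz": [0,0,0],"angular": [0,0,0],"claw": 0.5},{"xyz": [0,0,0],"angular": [0,0,0],"claw": 0.5}]'

```text
t: 21.05
eef_pos: [0.5403, 0.2442, 0.2784]
ee_rot: [-3.142, 0.0, 0.095]
force: [0.7, 1.3, -1.9]
width: 0.0135
gripper_force: 40.0
```

```bash
python3 - <<'E'
from h import *
f=viewer.grab_frame("wrist");im=f["color"];cv2.imwrite("pics/w5.png",im);marks(f)
s=monitor.get_state();zt=s["eef_pos"][2]
rects(f,mask(im,"brown"),zt+.008,200)
m=mask(im,"blue").astype(np.uint8);n,l,st,c=cv2.connectedComponentsWithStats(m)
for i in range(1,n):
    if st[i,4]>60: print("blue",st[i],c[i].round())
for k in("black",):pass
w=mask(im,"white").astype(np.uint8);n,l,st,c=cv2.connectedComponentsWithStats(w)
for i in range(1,n):
    p=ray(f,*c[i],zt-.026)
    if st[i,4]>10 and np.hypot(*(p-s["eef_pos"])[:2])<.06: print("white",st[i,4],c[i].round(),p.round(4))
print(s["eef_pos"],s["ee_rot"],s["force"]);to(.6003,.2368,.17,95.6)
E
```

```text
red 55 [0.6396 0.2043 0.12  ]
red 47 [0.5589 0.2702 0.12  ]
mid [0.59926888 0.2372573 ] ang 140.74530504673803
black 29 [0.5941 0.289  0.12  ]
black 25 [0.6042 0.1854 0.12  ]
mid [0.59918338 0.23720536] ang -84.4221482559724
area 2561 px [286. 103.] xy 0.6189 0.2418 size 0.0194 0.0192 longaxis 96.3
area 2807 px [260. 244.] xy 0.5611 0.2462 size 0.0405 0.0139 longaxis 5.4
area 934 px [262. 333.] xy 0.5169 0.2390 size 0.0191 0.0159 longaxis 95.4
blue [ 171  166  179   87 9419] [260. 212.]
white 240 [260. 180.] [0.5786 0.2478 0.2525]
white 13 [277. 330.] [0.4914 0.2303 0.2525]
[0.54032047 0.24417926 0.27852671] [-3.14153116e+00  1.47595571e-04  9.58151768e-02] [-0.25688334  0.05196155 -1.79957701]
shift cm x 5.90 y 1.31 z 10.85  turn z -0.1 (or +-180) q6 0.91 q1 0.75 tilt [-3.142  0.   ]
```

View pics/w5.png

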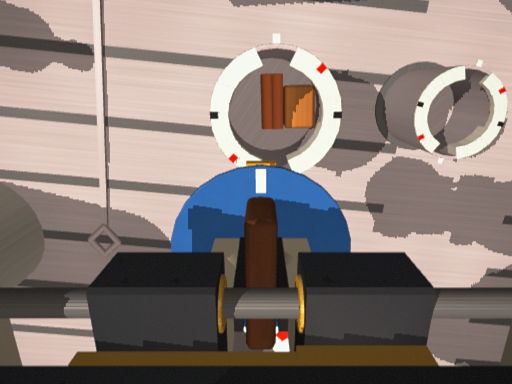

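The canister is at (275,115), holding both pieces, and the lid is gripped with its white pointer at (260,180). I'll fit the flange arc to get the lid's offset in the gripper.

```bash
python3 - <<'E'
from h import *
from scipy.optimize import least_squares
f=viewer.grab_frame("wrist");im=f["color"];s=monitor.get_state();p=s["eef_pos"];z=p[2]-.0263
m=(mask(im,"blue")).astype(np.uint8);n,l,st,c=cv2.connectedComponentsWithStats(m);i=1+np.argmax(st[1:,4])
mm=(l==i)
pts=[]
for u in range(174,348,2):
    if 240<u<282: continue
    v=np.nonzero(mm[:,u])[0]
    if len(v): pts.append(ray(f,u-0+0.0,v[0]-.5,z)[:2])
for edge in (range(200,235,2)):
    v=np.nonzero(mm[edge])[0]; pts+= [ray(f,v[0]-.5,edge,z)[:2],ray(f,v[-1]+.5,edge,z)[:2]]
P=np.array(pts);r=least_squares(lambda q:np.hypot(*(P-q[:2]).T)-q[2],[*p[:2],.048],loss="soft_l1",f_scale=.0005)
r2=least_squares(lambda q:np.hypot(*(P-q[:2]).T)-.048,p[:2],loss="soft_l1",f_scale=.0005)
a=s["ee_rot"][2];X=np.array([np.cos(a),np.sin(a)]);Y=np.array([X[1],-X[0]])
for q in(r.x,r2.x): print(q, "off x %.4f y %.4f"%((q[:2]-p[:2])@X,(q[:2]-p[:2])@Y))
E
```

```text
[0.53963878 0.24425813 0.04671255] off x -0.0007 y -0.0001
[0.53792215 0.24409131] off x -0.0024 y -0.0001
```

servo_tool --targets '[{"xyz": [2,0.42,0],"angular": [0,0,0],"claw": 0.5},{"xyz": [2,0.42,0],"angular": [0,0,0],"claw": 0.5},{"xyz": [1.92,0.42,0],"angular": [0,0,0],"claw": 0.5},{"xyz": [0,0,3],"angular": [0,0,0],"claw": 0.5},{"xyz": [0,0,3],"angular": [0,0,0],"claw": 0.5},{"xyz": [0,0,3],"angular": [0,0,0],"claw": 0.5},{"xyz": [0,0,1.3],"angular": [0,0,0],"claw": 0.5},{"xyz": [0,0,0],"angular": [0,0,0],"claw": 0.5},{"xyz": [0,0,0],"angular": [0,0,0],"claw": 0.5},{"xyz": [0,0,0],"angular": [0,0,0],"claw": 0.5}]'

```text
t: 22.15
eef_pos: [0.6015, 0.2382, 0.1776]
ee_rot: [-3.14, -0.003, 0.098]
force: [0.3, 0.8, -2.1]
width: 0.0136
gripper_force: 40.0
```

```bash
python3 - <<'E'
from h import *
to(.6004,.2373,.162,95.6);s=monitor.get_state();print(s["eef_pos"],s["force"],s["moment"])
E
```

```text
shift cm x -0.12 y 0.08 z 1.56  turn z -0.0 (or +-180) q6 0.99 q1 0.68 tilt [-3.14e+00 -3.00e-03]
[0.60153027 0.23817026 0.17758803] [ 0.34982589  0.77020454 -2.08958113] [-0.08311783  0.14250067  0.00726715]
```

servo_tool --targets '[{"xyz": [-0.12,0.08,0.4],"angular": [0,0,0],"claw": 0.5},{"xyz": [0,0,0.4],"angular": [0,0,0],"claw": 0.5},{"xyz": [0,0,0.3],"angular": [0,0,0],"claw": 0.5},{"xyz": [0,0,0.2],"angular": [0,0,0],"claw": 0.5},{"xyz": [0,0,0],"angular": [0,0,0],"claw": 0.5},{"xyz": [0,0,0],"angular": [0,0,0],"claw": 0.5}]'

```text
t: 22.75
eef_pos: [0.5995, 0.2366, 0.1625]
ee_rot: [3.141, 0.0, 0.097]
force: [-0.4, -0.1, -1.9]
width: 0.0139
gripper_force: 40.0
```

servo_tool --targets '[{"xyz": [0.08,-0.06,0.3],"angular": [0,0,0],"claw": 0.5},{"xyz": [0,0,0.3],"angular": [0,0,0],"claw": 0.5},{"xyz": [0,0,0.3],"angular": [0,0,0],"claw": 0.5},{"xyz": [0,0,0.15],"angular": [0,0,0],"claw": 0.5},{"xyz": [0,0,0],"angular": [0,0,0],"claw": 0.5},{"xyz": [0,0,0],"angular": [0,0,0],"claw": 0.5}]'

```text
t: 23.35
eef_pos: [0.6002, 0.2373, 0.152]
ee_rot: [3.141, 0.0, 0.097]
force: [-0.8, 0.4, -2.1]
width: 0.0136
gripper_force: 40.0
```

Still free, with about 1.7 mm to the rim.

servo_tool --targets '[{"xyz": [0,0,0.1],"angular": [0,0,0],"claw": 0.5},{"xyz": [0,0,0.1],"angular": [0,0,0],"claw": 0.5},{"xyz": [0,0,0],"angular": [0,0,0],"claw": 0.5},{"xyz": [0,0,0],"angular": [0,0,0],"claw": 0.5}]'

```text
t: 23.75
eef_pos: [0.6003, 0.2374, 0.1504]
ee_rot: [-3.141, -0.0, 0.097]
force: [-0.2, -0.3, 1.6]
width: 0.0139
gripper_force: 40.0
```

servo_tool --targets '[{"xyz": [0,0,0.05],"angular": [0,0,0],"claw": 0.5},{"xyz": [0,0,0],"angular": [0,0,3],"claw": 0.5},{"xyz": [0,0,0],"angular": [0,0,3],"claw": 0.5},{"xyz": [0,0,0],"angular": [0,0,0],"claw": 0.5},{"xyz": [0,0,0],"angular": [0,0,0],"claw": 0.5}]'

```text
t: 24.25
eef_pos: [0.6008, 0.2375, 0.1504]
ee_rot: [-3.141, -0.001, -0.006]
force: [-0.4, 0.4, 5.5]
width: 0.0136
gripper_force: 40.0
```

```bash
python3 - <<'E'
from h import *
s=monitor.get_state();print(s["eef_pos"],s["force"],s["moment"],np.degrees(s["ee_rot"]))
E
```

```text
[0.60076828 0.23751398 0.15035795] [-0.36474814  0.35581309  5.47647873] [-0.23037516  0.30754188 -0.22445781] [-1.79964050e+02 -8.19860583e-02 -3.40987315e-01]
```

servo_tool --targets '[{"xyz": [0,0,0],"angular": [0,0,4],"claw": 0.5},{"xyz": [0,0,0],"angular": [0,0,4],"claw": 0.5},{"xyz": [0,0,0],"angular": [0,0,4],"claw": 0.5},{"xyz": [0,0,0],"angular": [0,0,4],"claw": 0.5},{"xyz": [0,0,0],"angular": [0,0,4],"claw": 0.5},{"xyz": [0,0,0],"angular": [0,0,4],"claw": 0.5},{"xyz": [0,0,0],"angular": [0,0,4],"claw": 0.5},{"xyz": [0,0,0],"angular": [0,0,4],"claw": 0.5},{"xyz": [0,0,0],"angular": [0,0,4],"claw": 0.5},{"xyz": [0,0,0],"angular": [0,0,2.5],"claw": 0.5},{"xyz": [0,0,0],"angular": [0,0,0],"claw": 0.5},{"xyz": [0,0,0],"angular": [0,0,0],"claw": 0.5},{"xyz": [0,0,0],"angular": [0,0,0],"claw": 0.5}]'

```text
t: 25.55
eef_pos: [0.6007, 0.2375, 0.1504]
ee_rot: [-3.14, -0.001, -0.678]
force: [-0.3, -0.3, 6.1]
width: 0.014
gripper_force: 40.0
```

```bash
python3 - <<'E'
from h import *
s=monitor.get_state();print(s["eef_pos"],s["force"],s["moment"],np.degrees(s["ee_rot"]))
f=viewer.grab_frame("wrist");z=.124
w=cv2.resize(f["color"],(512,384));g=viewer.grab_frame("scene")["color"][140:220,280:390]
out=np.zeros((384,800,3),np.uint8);out[:,:512]=w;out[:209,512:800]=cv2.resize(g,(288,209))
cv2.imwrite("pics/w6.png",out);marks(f)
E
```

```text
[0.60074625 0.23751299 0.15036934] [-0.29133977 -0.29966456  6.11254727] [-0.25559718  0.41199144 -0.13939759] [-1.79928180e+02 -4.34452364e-02 -3.88244255e+01]
red 168 [0.6394 0.2041 0.12  ]
black 135 [0.6044 0.1854 0.12  ]
black 111 [0.5702 0.2791 0.12  ]
black 10 [0.5677 0.2751 0.12  ]
black 116 [0.554  0.2588 0.12  ]
```

View pics/w6.png

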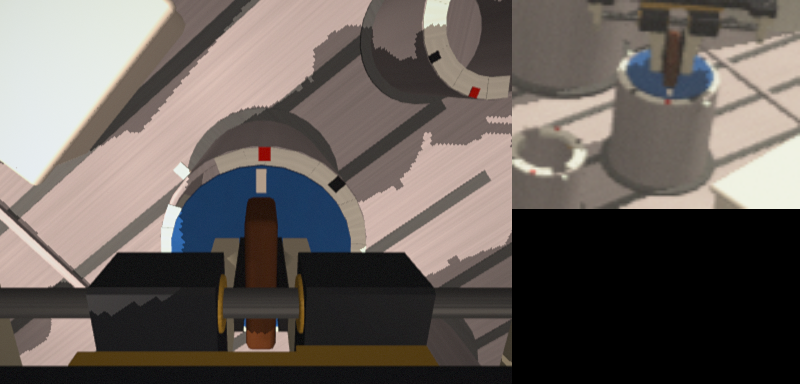

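The lid sits flat on the rim. Its white pointer at (261,181) lines up with the red mark at (264,154), about 0.6° short, so I'll trim and hand in.

servo_tool --targets '[{"xyz": [0,0,0],"angular": [0,0,0.6],"claw": 0.5},{"xyz": [0,0,0],"angular": [0,0,0],"claw": 0.5},{"xyz": [0,0,0],"angular": [0,0,0],"claw": 0.5}]'

```text
t: 25.95
eef_pos: [0.6007, 0.2375, 0.1504]
ee_rot: [-3.14, -0.001, -0.688]
force: [0.2, -0.8, 5.8]
width: 0.0137
gripper_force: 40.0
```

```bash
python3 - <<'E'
from h import *
s=monitor.get_state();print(np.degrees(s["ee_rot"]),s["force"],s["gripper_force"])
print(order.job_done())
E
```

```text
[-1.79934699e+02 -4.55317208e-02 -3.94019250e+01] [ 0.15502781 -0.81725882  5.84285731] 40.01108944416046
the job is handed in; nothing more can be done
None
```

The oak chunk and the cinnamon stick are in the canister, and the lid sits on the rim turned 45° clockwise to the red marks, short of the lock; the arm still grips its bar at 40 N, and I handed the job in at about 26 s of the 69 s allowed.

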